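# Night setting on touch-free bedside switches

## Task

Set the bedroom for the night with the touch-free switches on the bedside table: point the fingertips down at the eye of the long bar-shaped switch (blinds), about 3 cm above it, and dwell there for two full seconds, then do the same at the smaller of the two round switches (lamp). Touch nothing at all, move nothing, and do not set off the large round or the square switch by bringing the fingertips low over its eye. Finish with the hand lifted well clear, fingertips at least 20 cm above the table.

Things in the scene. Friction and masses are not known exactly. Their poses are not given: they have to be found in the camera images.
- bar_switch_eye (a point): the long bar-shaped switch (blinds), 45 mm (its x) by 130 mm (its y) by 22 mm high: white plastic housing on a thin rubber foot, standing loose on the table; a black sensor eye, 19 mm across in a thin steel ring, marks the middle of its flat top. This point is the centre of the eye, on the top face; z is up. 
- small_round_switch_eye (a point): the small round switch (lamp), 55 mm in diameter, 30 mm high: white plastic housing on a thin rubber foot, standing loose on the table; a black sensor eye, 19 mm across in a thin steel ring, marks the middle of its flat top. This point is the centre of the eye, on the top face; z is up. 
- large_round_switch_eye (a point): the large round switch (heating, not to be set off), 90 mm in diameter, 26 mm high: white plastic housing on a thin rubber foot, standing loose on the table; a black sensor eye, 19 mm across in a thin steel ring, marks the middle of its flat top. This point is the centre of the eye, on the top face; z is up. 
- square_switch_eye (a point): the square switch (alarm, not to be set off), 70 mm by 70 mm by 26 mm high: white plastic housing on a thin rubber foot, standing loose on the table; a black sensor eye, 19 mm across in a thin steel ring, marks the middle of its flat top. This point is the centre of the eye, on the top face; z is up. 
- mug: a white ceramic mug, 76 mm in diameter at the rim, 85 mm tall, with a handle towards its own +y; origin at the centre of its underside, on the table. To be left alone
- books: a stack of three books, 205 mm (its x) by 140 mm (its y), 76 mm high in all; origin at the centre of its underside, on the table. To be left alone
Things that resemble listed ones, but are neither listed nor needed, are in the scene too. What is shaped like the part that bears small_round_switch_eye but blue, purple or yellow is not meant.

How it is judged:
By the outcome, as a careful person would: the job done as asked, in the order asked, and still so for the second after the job is handed in, with the robot touching nothing.
It also fails if it takes over 42 s, if anything falls off the work surface, if the arm or the gripper's body presses on something with over 40 N, if the wrist force passes 120 N, or if a joint passes its speed limit or range.

## Robot

A 6-joint arm with a two-finger parallel gripper is mounted at the origin on the work surface. World frame = base frame: x ahead of the robot, y to its left, z up, the work surface at z = 0. Lengths are in m, angles in rad, forces in N, time in s.
With the tool pointing down it reaches from about 0.325 to 0.875 m from the base axis. Payload 4.4 kg.
Tool frame: the origin (TCP) lies on the front face of the gripper's body, between the roots of the fingers; the fingertips stand 73 mm ahead of it and the grasp point (between the pads) lies 54 mm ahead of it; z points along the fingers, y is the line along which they close (so a half turn about z gives the same grasp; the last joint's range is limited). The gripper opens to 85 mm and grips with 20 to 120 N. Pads are 22 mm wide; open, the fingers measure 114 mm over their backs; the gripper's body (76 mm by 85 mm) begins 54 mm behind the grasp point. The pads swing forward as they close: fully open they stand 13 mm farther back than shut.
Start: joints at [1.196, 0.207, 1.542, -0, 1.393, -0.15], TCP at [0.128, 0.561, 0.304] pointing down, gripper open.
Joint ranges: [-2.73, 2.73], [-0.86, 2.22], [0.23, 2.46], [-1.11, 4.25], [0.08, 2.63], [-2.82, 2.82]. Speed limits (rad/s): [2.79, 2.79, 3.14, 3.14, 3.14, 3.14].

## Interface

Orientations are given as a rotation vector (axis times angle).
In Python, from workcell import ctrl, cams gives the robot as it stands. The module is installed in compiled form; this text tells all that it offers.
- The arm moves only by the tool apply_moves, never from a script. Its argument "moves" is text: rows parted by semicolons, each of 7 numbers parted by spaces: the opening, from -1 (shut) to 1 (fully open), then the shift along the tool's x, y, z in m, then the turn, a rotation vector about the tool's x, y, z in degrees. A call has 1 to 8 rows; each row shifts and turns the commanded pose from where the row before left it, along the tool's axes as they then stand; what a row does not reach is not made up. A row lasts 1/12 s, in which the tool goes at most 41.7 mm and 7.16 degrees, less where a joint would pass 70% of its speed; a pose out of reach is approached as far as the arm can. A call is refused whole if a number of a shift passes 0.0417 or a number of a turn 7.16, either way. A call with a gripper value outside its range is refused whole. The fingers move at their own pace and stop on an object; "force" is the grip in N (left out, the last holds). Time passes only in rows, so rows that do not move let the fingers close. It gives the time, the measured TCP pose, the force, the opening and the grip force at its end, in the units of the state.
- ctrl.get_state(): the state, without advancing time (a new reading comes with each control period).
- cams.camera(name): name is "scene" or "top" or "wrist"; returns the picture (400x640x3 uint8, blue, green, red); there is no depth.
- cams.camera_params(name): a dict with "vertical_fov" (degrees; the focal length in pixels is half the picture's height over the tangent of half this angle, whatever the lens; pixels are square), "cx", "cy" (the principal point, pixels), "dist_coeffs" ([k1, k2, p1, p2, k3] as OpenCV has them; the pictures are not rectified), "camera_from_world" (4x4, takes a point from world to camera coordinates). Camera axes: x right, y down, z forward; pixel columns grow to the right and rows downward; lengths in m; the calibration is good to about 2 mm. A picture is of the moment at which its call begins: read the wrist's pose just before it. camera_params takes no time and is no camera call; for the wrist camera it gives the pose at the moment of the call.
- ctrl.close_job(): hands the job in; it is judged then, once.
The state is a dict: "time_s": time; "joints": joint angles; "qvel": joint speeds; "tau": joint torques, N m; "tool_pos": TCP position; "tool_rot": TCP orientation; "force": force on the tool from outside, world axes, zero at the start; "wrist_torque": the same for the moment, N m; "finger_gap": opening from 0.0 (shut) to 1.0 (fully open); "gripper_force": force on a finger pad.
Only numpy, scipy, OpenCV 4.12 (cv2) and the standard library are available. Lean on these libraries where they do the work, as an engineer would, in place of code of your own. Each camera call takes 0.05 s, during which the arm holds its last target. There are 200 camera calls.

## Working session

There is one attempt and no reset: what is moved stays moved. The work goes in short steps, Python scripts to look and compute and a tool call to move; the robot and the scene stay as the last step left them, time stands still between calls to the robot, and variables do not carry over. Pictures are saved under pics/ and viewed, at most 10 in all, crops included, and the job is handed in when it is done.

Besides the shell and the picture viewer there is one more tool, called after "Call:" as a command line: name --argument value ..., lists and objects as JSON in quotes. apply_moves: Moves the arm, as the interface text tells. Its arguments: {"type":"object","properties":{"moves":{"type":"string"},"force":{"type":"number"}},"required":["moves"]}

```bash
mkdir -p pics
cat > h.py <<'E'
import numpy as np, cv2
from workcell import ctrl, cams
def K(p):
    f=200/np.tan(np.radians(p["vertical_fov"])/2)
    return np.array([[f,0,p["cx"]],[0,f,p["cy"]],[0,0,1]])
def ray(p,uv,z):
    T=np.array(p["camera_from_world"]);R=T[:3,:3];c=-R.T@T[:3,3]
    q=cv2.undistortPoints(np.array([[uv]],float),K(p),np.array(p["dist_coeffs"],float))[0,0]
    d=R.T@np.array([q[0],q[1],1]);return c+d*(z-c[2])/d[2]
def proj(p,X):
    T=np.array(p["camera_from_world"]);r=cv2.Rodrigues(T[:3,:3])[0]
    return cv2.projectPoints(np.array([X],float),r,T[:3,3],K(p),np.array(p["dist_coeffs"],float))[0][0,0]
E
python3 - <<'E'
from h import *
for n in("top","scene","wrist"):
    p=cams.camera_params(n);im=cams.camera(n);cv2.imwrite(f"pics/{n}0.png",im)
    T=np.array(p["camera_from_world"]);print(n,p["vertical_fov"],(-T[:3,:3].T@T[:3,3]).round(3))
s=ctrl.get_state();print(s)
E
```

```text
top 56.19729727347034 [0.41  0.049 0.762]
scene 56.20910936582055 [0.864 0.645 0.714]
wrist 59.81744262662835 [0.052 0.578 0.373]
{'time_s': 0.15, 'joints': array([ 1.19651207e+00,  2.07297746e-01,  1.54263709e+00, -1.85371186e-05,
        1.39347372e+00, -1.50537367e-01]), 'qvel': array([ 1.01408782e-03, -8.37212762e-04, -3.33418454e-03, -1.65302334e-05,
        1.52226467e-04,  2.10030299e-04]), 'tau': array([ 8.04265928e-04, -3.83510828e+01, -2.92037952e+01, -1.88040603e-04,
        6.65773696e-03, -7.17686135e-06]), 'tool_pos': array([0.12745185, 0.56023046, 0.30294529]), 'tool_rot': array([-3.50672244e-01, -3.12150234e+00,  2.76180173e-03]), 'force': array([ 0.67528147,  0.10925861, -1.19974959]), 'wrist_torque': array([ 0.01250853,  0.02627417, -0.02015771]), 'gripper_force': 0.0, 'finger_gap': 0.9958044335947112}
```

View pics/top0.png

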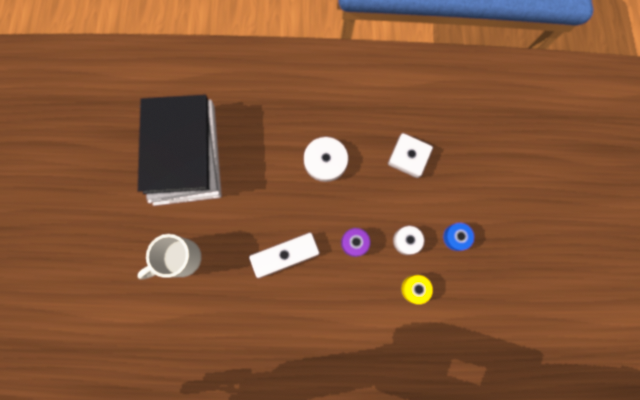

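View pics/scene0.png

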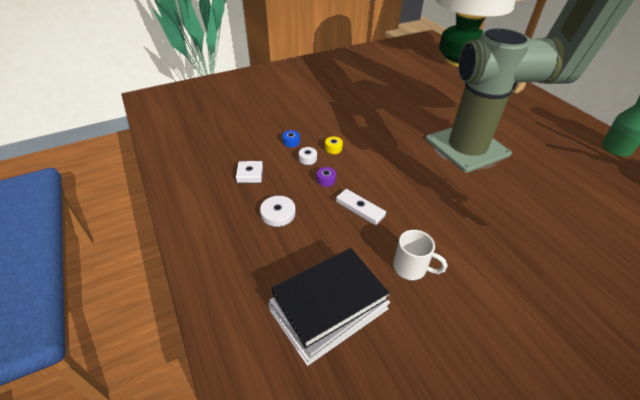

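Top view: the bar's eye is at (284,255) and the small white round at (409,240). Candidates for the lamp are white (409,240), purple (356,242), blue (460,236), yellow (418,289) and the large white round (326,158). I choose the small white one. The large round and the square (411,154) must not be set off. The mug is at (172,257) and the books at (178,148). In the scene view the bar's eye is at (361,204) and the small white round at (308,154).

```bash
cat >> h.py <<'E'
def eye(im,g,r=14):
    x0,y0=int(g[0])-r,int(g[1])-r
    c=cv2.cvtColor(im[y0:y0+2*r+1,x0:x0+2*r+1],cv2.COLOR_BGR2GRAY)
    m=(c<110).astype(np.uint8);n,l,st,ce=cv2.connectedComponentsWithStats(m)
    ks=[k for k in range(1,n) if st[k,4]>=6];k=min(ks,key=lambda k:np.hypot(*(ce[k]-r)))
    return ce[k]+[x0,y0],st[k]
E
python3 - <<'E'
from h import *
G={"bar":(.022,(284,255),(361,204)),"small":(.03,(409,240),(308,154)),"large":(.026,(326,158),(278,208)),"square":(.026,(411,154),(249,169))}
for k,(z,a,b) in G.items():
    for n,g,r in(("top",a,9),("scene",b,5)):
        p=cams.camera_params(n);im=cv2.imread(f"pics/{n}0.png");e,s=eye(im,g,r);print(k,n,e.round(1),s,ray(p,e,z).round(4))
p=cams.camera_params("top")
print("bar ends",ray(p,(254,268),.022),ray(p,(315,243),.022),"mug",ray(p,(172,257),.085),ray(p,(140,277),.05),"purple",ray(p,(356,242),.03),"yellow",ray(p,(418,289),.03),"blue",ray(p,(460,236),.03),"books",ray(p,(218,195),.0))
s=ctrl.get_state();from scipy.spatial.transform import Rotation as R
print(R.from_rotvec(s["tool_rot"]).as_matrix().round(3))
im=cv2.imread("pics/top0.png")[200:300,230:480];cv2.imwrite("pics/crop.png",cv2.resize(im,None,fx=3,fy=3))
E
```

```text
bar top [283.7 254.4] [ 5  5  8  8 50] [0.4513 0.087  0.022 ]
bar scene [360.2 203.1] [ 1  2  7  5 27] [0.4526 0.0861 0.022 ]
small top [409.9 239.3] [ 7  5  7  8 43] [ 0.4852 -0.1612  0.03  ]
small scene [307.3 151.9] [ 2  2  6  3 15] [ 0.4864 -0.1608  0.03  ]
large top [325.7 157. ] [ 5  5  8  7 42] [0.6514 0.0076 0.026 ]
large scene [277.2 207. ] [ 1  2  7  5 28] [0.6523 0.0071 0.026 ]
square top [411.2 153.2] [ 6  5  7  7 38] [ 0.665  -0.1707  0.026 ]
square scene [248.6 168.1] [ 2  3  6  3 17] [ 0.6662 -0.1722  0.026 ]
bar ends [0.42376885 0.14384691 0.022     ] [0.47490984 0.02620681 0.022     ] mug [0.43846567 0.28308191 0.085     ] [0.40134345 0.35207281 0.05      ] purple [ 0.47781231 -0.05390085  0.03      ] yellow [ 0.38916753 -0.17440139  0.03      ] blue [ 0.49361634 -0.26309258  0.03      ] books [0.57157631 0.22842096 0.        ]
[[-0.975  0.222 -0.001]
 [ 0.222  0.975 -0.002]
 [ 0.    -0.002 -1.   ]]
```

View pics/crop.png

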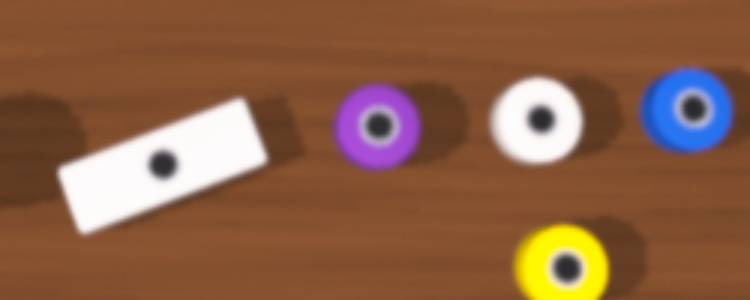

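The two views agree within 2 mm. The bar's eye is at (0.452, 0.0865, 0.022) and the lamp's at (0.486, -0.161, 0.030). I'll shut the fingers and move above the bar at height.

Call:
apply_moves --moves "-1 -0.0264 -0.0244 0 0 0 0;-1 -0.0264 -0.0244 0 0 0 0;-1 -0.0264 -0.0244 0 0 0 0;-1 -0.0264 -0.0244 0 0 0 0;-1 -0.0264 -0.0244 0 0 0 0;-1 -0.0264 -0.0244 0 0 0 0;-1 -0.0264 -0.0244 0 0 0 0;-1 -0.0264 -0.0244 0 0 0 0"

```text
time_s: 0.82
tool_pos: [0.2906, 0.3218, 0.3037]
tool_rot: [-0.35, -3.122, 0.0]
force: [0.7, 0.2, 0.1]
finger_gap: -0.002
gripper_force: 0.0
```

Call:
apply_moves --moves "-1 -0.0264 -0.0244 0 0 0 0;-1 -0.0264 -0.0244 0 0 0 0;-1 -0.0264 -0.0244 0 0 0 0;-1 -0.0264 -0.0244 0 0 0 0;-1 -0.0264 -0.0244 0 0 0 0;-1 -0.0264 -0.0244 0 0 0 0;-1 -0.0264 -0.0244 0 0 0 0;-1 -0.0264 -0.0244 0 0 0 0"

```text
time_s: 1.48
tool_pos: [0.4533, 0.0846, 0.3037]
tool_rot: [-0.351, -3.122, -0.0]
force: [0.5, 0.8, 0.2]
finger_gap: 0.0
gripper_force: 0.0
```

Call:
apply_moves --moves "-1 0 0 0.025 0 0 0;-1 0 0 0.025 0 0 0;-1 0 0 0.025 0 0 0;-1 0 0 0.025 0 0 0;-1 0 0 0 0 0 0;-1 0 0 0 0 0 0"

```text
time_s: 1.98
tool_pos: [0.4516, 0.0862, 0.2026]
tool_rot: [-0.35, -3.118, 0.001]
force: [-0.4, 0.5, -0.5]
finger_gap: -0.003
gripper_force: 0.0
```

Run:
```python
from h import *
s=ctrl.get_state();P=s["tool_pos"];print(s["time_s"],P,s["tool_rot"],s["finger_gap"])
pw=cams.camera_params("wrist");w=cams.camera("wrist");ps=cams.camera_params("scene");c=cams.camera("scene")
tip=P-[0,0,.073]
print("tip scene",proj(ps,tip),"tip wrist",proj(pw,tip),"eye wrist",proj(pw,[.452,.0865,.022]),"eye small wrist",proj(pw,[.486,-.161,.03]))
u,v=map(int,proj(ps,tip));b=cv2.resize(c[v-75:v+75,u-95:u+95],None,fx=2.667,fy=2.667)
cv2.imwrite("pics/w1.png",np.vstack([w,]));cv2.imwrite("pics/s1.png",b);print("crop origin",u-95,v-75)
```

```text
1.9833 [0.45156759 0.08619926 0.202575  ] [-3.50496317e-01 -3.11757441e+00  7.77691477e-04] -0.003479095676181179
tip scene [364.450174   171.48218449] tip wrist [318.67384348 266.69516356] eye wrist [319.7467922  198.10355344] eye small wrist [ 25.52645627 306.77893909]
crop origin 269 96
```

View pics/w1.png

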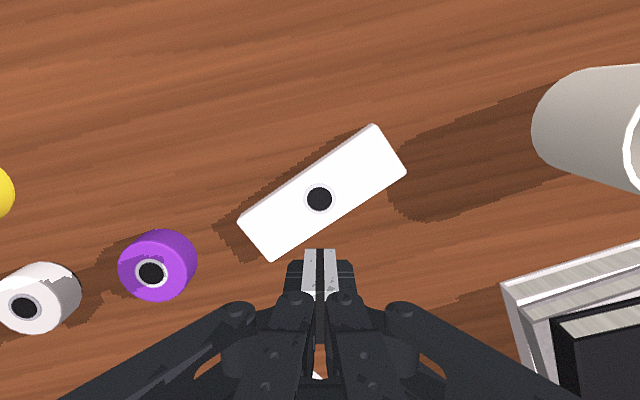

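View pics/s1.png

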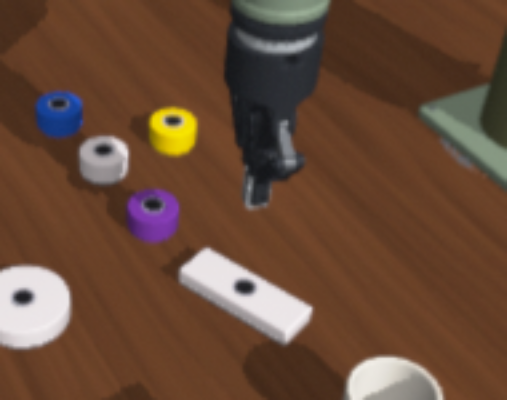

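The wrist view has the bar's eye at (319,199) and the small white eye at (25,307), both within 1 px of prediction. In the scene crop the tip is at (257,205) against a predicted (255,201). So the 73 mm tip length holds for shut fingers, and I'll descend to 3 cm and dwell for 3 s.

Call:
apply_moves --moves "-1 0 0 0.0194 0 0 0;-1 0 0 0.0194 0 0 0;-1 0 0 0.0194 0 0 0;-1 0 0 0.0194 0 0 0;-1 0 0 0 0 0 0;-1 0 0 0 0 0 0;-1 0 0 0 0 0 0;-1 0 0 0 0 0 0"

```text
time_s: 2.75
tool_pos: [0.4546, 0.0863, 0.1284]
tool_rot: [0.35, 3.118, 0.001]
force: [-0.6, -1.1, 0.0]
finger_gap: -0.002
gripper_force: 0.0
```

Call:
apply_moves --moves "-1 0 0 0 0 0 0;-1 0 0 0 0 0 0;-1 0 0 0 0 0 0;-1 0 0 0 0 0 0;-1 0 0 0 0 0 0;-1 0 0 0 0 0 0;-1 0 0 0 0 0 0;-1 0 0 0 0 0 0"

```text
time_s: 3.42
tool_pos: [0.4528, 0.0863, 0.1262]
tool_rot: [-0.351, -3.122, 0.0]
force: [0.0, -0.0, 0.6]
finger_gap: 0.002
gripper_force: 0.0
```

Call:
apply_moves --moves "-1 0 0 0 0 0 0;-1 0 0 0 0 0 0;-1 0 0 0 0 0 0;-1 0 0 0 0 0 0;-1 0 0 0 0 0 0;-1 0 0 0 0 0 0;-1 0 0 0 0 0 0;-1 0 0 0 0 0 0"

```text
time_s: 4.08
tool_pos: [0.4529, 0.0862, 0.1263]
tool_rot: [0.351, 3.122, 0.0]
force: [0.2, -0.1, -0.4]
finger_gap: 0.0
gripper_force: 0.0
```

Call:
apply_moves --moves "-1 0 0 0 0 0 0;-1 0 0 0 0 0 0;-1 0 0 0 0 0 0;-1 0 0 0 0 0 0;-1 0 0 0 0 0 0;-1 0 0 0 0 0 0;-1 0 0 0 0 0 0;-1 0 0 0 0 0 0"

```text
time_s: 4.75
tool_pos: [0.4528, 0.0863, 0.1263]
tool_rot: [-0.351, -3.122, -0.0]
force: [-0.6, -0.4, 0.4]
finger_gap: 0.001
gripper_force: 0.0
```

Run:
```python
from h import *
s=ctrl.get_state();P=s["tool_pos"];print(s["time_s"],P)
c=cams.camera("scene");ps=cams.camera_params("scene");print(proj(ps,P-[0,0,.073]))
cv2.imwrite("pics/s2.png",cv2.resize(c[120:260,260:450],None,fx=4,fy=4))
```

```text
4.75 [0.45284347 0.08627256 0.12628503]
[361.21412717 194.52375827]
```

View pics/s2.png

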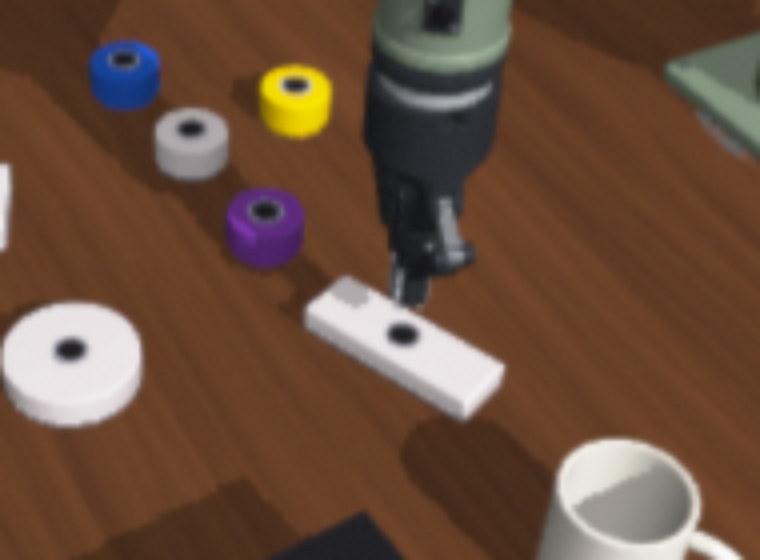

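The tip is at about (362,195) in the scene picture, as predicted, and hangs about 31 mm above the bar's eye. I'll dwell a little longer, then lift, cross and descend over the lamp.

Call:
apply_moves --moves "-1 0 0 0 0 0 0;-1 0 0 0 0 0 0;-1 0 0 0 0 0 0;-1 0 0 0 0 0 0;-1 0 0 0 0 0 0;-1 0 0 0 0 0 0;-1 0 0 0 0 0 0;-1 0 0 0 0 0 0"

```text
time_s: 5.47
tool_pos: [0.4528, 0.0863, 0.1263]
tool_rot: [-0.351, -3.122, 0.0]
force: [-0.2, -0.1, 0.8]
finger_gap: 0.003
gripper_force: 0.0
```

Call:
apply_moves --moves "-1 0 0 -0.02 0 0 0;-1 0 0 -0.02 0 0 0;-1 0 0 -0.02 0 0 0;-1 0 0 -0.02 0 0 0;-1 0 0 -0.02 0 0 0;-1 0 0 0 0 0 0"

```text
time_s: 5.97
tool_pos: [0.4556, 0.0863, 0.2306]
tool_rot: [0.35, 3.113, 0.002]
force: [0.6, -0.1, -0.2]
finger_gap: 0.001
gripper_force: 0.0
```

Call:
apply_moves --moves "-1 -0.0109 -0.0292 0 0 0 0;-1 -0.0109 -0.0292 0 0 0 0;-1 -0.0109 -0.0292 0 0 0 0;-1 -0.0109 -0.0292 0 0 0 0;-1 -0.0109 -0.0292 0 0 0 0;-1 -0.0109 -0.0292 0 0 0 0;-1 -0.0109 -0.0292 0 0 0 0;-1 -0.0109 -0.0292 0 0 0 0"

```text
time_s: 6.63
tool_pos: [0.4855, -0.1622, 0.2251]
tool_rot: [-0.351, -3.121, -0.001]
force: [1.4, 0.2, 0.2]
finger_gap: -0.001
gripper_force: 0.0
```

Call:
apply_moves --moves "-1 0 0 0 0 0 0;-1 0 0 0 0 0 0;-1 0 0 0 0 0 0;-1 0 0 0 0 0 0"

```text
time_s: 6.97
tool_pos: [0.4855, -0.1597, 0.2255]
tool_rot: [-0.349, -3.121, -0.002]
force: [0.4, 0.4, 0.0]
finger_gap: -0.001
gripper_force: 0.0
```

Run:
```python
from h import *
s=ctrl.get_state();print(s["time_s"],s["tool_pos"])
p=cams.camera_params("wrist");w=cams.camera("wrist");g=proj(p,[.486,-.161,.03]);e,st=eye(w,g,22);print(g,e,st,ray(p,e,.03))
```

```text
6.9667 [ 0.48550223 -0.15966209  0.22549035]
[317.35181579 192.51404234] [316.39069767 192.68372093] [ 10  12  24  23 430] [ 0.48596834 -0.16177695  0.03      ]
```

Call:
apply_moves --moves "-1 0 -0.0015 0.0185 0 0 0;-1 0 0 0.0185 0 0 0;-1 0 0 0.0185 0 0 0;-1 0 0 0.0185 0 0 0;-1 0 0 0.0185 0 0 0;-1 0 0 0 0 0 0;-1 0 0 0 0 0 0;-1 0 0 0 0 0 0"

```text
time_s: 7.68
tool_pos: [0.4863, -0.1619, 0.1347]
tool_rot: [0.349, 3.121, -0.001]
force: [0.1, 0.3, -0.7]
finger_gap: -0.003
gripper_force: 0.0
```

Call:
apply_moves --moves "-1 0 0 0 0 0 0;-1 0 0 0 0 0 0;-1 0 0 0 0 0 0;-1 0 0 0 0 0 0;-1 0 0 0 0 0 0;-1 0 0 0 0 0 0;-1 0 0 0 0 0 0;-1 0 0 0 0 0 0"

```text
time_s: 8.35
tool_pos: [0.4857, -0.1624, 0.1338]
tool_rot: [-0.351, -3.122, -0.0]
force: [-0.5, 0.1, -0.0]
finger_gap: -0.001
gripper_force: 0.0
```

Call:
apply_moves --moves "-1 0 0 0 0 0 0;-1 0 0 0 0 0 0;-1 0 0 0 0 0 0;-1 0 0 0 0 0 0;-1 0 0 0 0 0 0;-1 0 0 0 0 0 0;-1 0 0 0 0 0 0;-1 0 0 0 0 0 0"

```text
time_s: 9.02
tool_pos: [0.4857, -0.1623, 0.1338]
tool_rot: [0.351, 3.122, 0.0]
force: [0.1, -0.7, 0.4]
finger_gap: -0.005
gripper_force: 0.0
```

Call:
apply_moves --moves "-1 0 0 0 0 0 0;-1 0 0 0 0 0 0;-1 0 0 0 0 0 0;-1 0 0 0 0 0 0;-1 0 0 0 0 0 0;-1 0 0 0 0 0 0;-1 0 0 0 0 0 0;-1 0 0 0 0 0 0"

```text
time_s: 9.68
tool_pos: [0.4857, -0.1623, 0.1338]
tool_rot: [0.351, 3.122, 0.0]
force: [-1.2, -0.3, 0.7]
finger_gap: 0.002
gripper_force: 0.0
```

Call:
apply_moves --moves "-1 0 0 0 0 0 0;-1 0 0 0 0 0 0;-1 0 0 0 0 0 0;-1 0 0 0 0 0 0;-1 0 0 0 0 0 0;-1 0 0 0 0 0 0;-1 0 0 0 0 0 0;-1 0 0 0 0 0 0"

```text
time_s: 10.35
tool_pos: [0.4857, -0.1623, 0.1338]
tool_rot: [-0.351, -3.122, 0.0]
force: [-0.1, -0.1, 0.2]
finger_gap: -0.006
gripper_force: 0.0
```

That makes 2.7 s over the lamp. Now I'll lift to a TCP height of about 0.36 m.

Call:
apply_moves --moves "-1 0 0 -0.02 0 0 0;-1 0 0 -0.03 0 0 0;-1 0 0 -0.03 0 0 0;-1 0 0 -0.03 0 0 0;-1 0 0 -0.03 0 0 0;-1 0 0 -0.03 0 0 0;-1 0 0 -0.03 0 0 0;-1 0 0 -0.02 0 0 0"

```text
time_s: 11.02
tool_pos: [0.4863, -0.1626, 0.3574]
tool_rot: [0.35, 3.118, -0.003]
force: [0.7, -0.9, -0.1]
finger_gap: 0.002
gripper_force: 0.0
```

Call:
apply_moves --moves "-1 0 0 0 0 0 0;-1 0 0 0 0 0 0;-1 0 0 0 0 0 0;-1 0 0 0 0 0 0;-1 0 0 0 0 0 0;-1 0 0 0 0 0 0;-1 0 0 0 0 0 0;-1 0 0 0 0 0 0"

```text
time_s: 11.68
tool_pos: [0.4856, -0.1623, 0.3532]
tool_rot: [-0.351, -3.121, -0.001]
force: [0.1, -0.1, 1.7]
finger_gap: -0.003
gripper_force: 0.0
```

Run:
```python
from h import *
print(ctrl.get_state()["tool_pos"])
d=cv2.absdiff(cams.camera("scene"),cv2.imread("pics/scene0.png"))
for g in((361,204),(308,154),(278,208),(249,169)):
    e,_=eye(cams.camera("scene"),g,5);print(g,e)
print(ctrl.close_job())
```

```text
[ 0.48557433 -0.16228629  0.35319656]
(361, 204) [360.18518519 203.11111111]
(308, 154) [307.33333333 151.93333333]
(278, 208) [277.25       207.03571429]
(249, 169) [248.64705882 168.05882353]
the job is handed in; nothing more can be done
None
```

The job is handed in: the fingertips dwelt about 3 cm above the bar switch's eye and then the small white round switch's eye, over 2 s each. They finished about 28 cm above the table, the arm touched nothing, and all four switch eyes are where they started in the scene view.

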